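Tighten the scanner's window ring with the two-pin spanner

ROBOT

A 6-joint arm with a two-finger parallel gripper is mounted at the origin on a cart in front of the work surface, level with it; the furniture and walls round the work are solid. World frame = base frame: x ahead of the robot, y to its left, z up, the work surface at z = 0. Lengths are in m, angles in rad, forces in N, time in s.
With the tool pointing down it reaches from about 0.35 to 0.775 m from the base axis. Payload 7.3 kg.
Tool frame: the origin (TCP) lies at the very end of the fingers, on their centre line; the grasp point (between the pads) lies 19 mm behind it (r.hold_point_z is the distance from the TCP to the grasp point, in m); z points along the fingers, y is the direction in which the jaws open and shut (so a half turn about z gives the same grasp; the last joint's range is limited). The gripper opens to 92 mm and grips with 3 to 60 N. Pads are 19 mm wide; open, the fingers measure 130 mm over their backs; the gripper's body (75 mm by 190 mm) begins 47 mm behind the grasp point.
Start: joints at [-1.459, 0.342, 1.524, -0, 1.275, -0.146], TCP at [0.134, -0.508, 0.227] pointing down, gripper open.
Joint ranges: [-2.53, 2.53], [-0.77, 2.02], [0.04, 2.7], [-1, 4.14], [0.28, 2.66], [-3.11, 3.11]. Speed limits (rad/s): [2.57, 2.57, 3.14, 3.14, 3.14, 3.14].

INTERFACE

Orientations are given as a unit quaternion [w, x, y, z].
In Python, from bench import r gives the robot as it stands.
- The arm moves only by the tool arm_command, never from a script. Its argument "targets" is a list of rows, each an object with "grip": the closure, from -1 (fully open) to 1 (shut); "slide": the shift along the tool's x, y, z in cm, a list of three; "yaw": the turn about the tool's z in degrees. A call has 1 to 5 rows; each row is the pose to reach, as a shift and turn from the pose commanded when the call began, along the tool's axes at that moment; what a row does not reach only later rows make up. A row lasts 1/8 s, in which the tool goes at most 62.5 mm and 10.7 degrees, less where a joint would pass 70% of its speed; a pose out of reach is approached as far as the arm can. A call with a gripper value outside its range is refused whole. The fingers move at their own pace and stop on an object; "newtons" is the grip in N (left out, the last holds). Time passes only in rows, so rows that repeat a pose let the fingers close. It gives the time, the measured TCP pose, the force and the opening at its end, in the units of the state.
- r.read_state(): the state, without advancing time (a new reading comes with each control period).
- r.grab_frame(name): name is "scene" or "top"; returns the picture (420x560x3 uint8, blue, green, red); there is no depth.
- r.camera_params(name): a dict with "fx", "fy", "cx", "cy" (pixels), "rvec" (rotation vector, rad) and "tvec" (3), from world to camera coordinates, as OpenCV has them. Camera axes: x right, y down, z forward; pixel columns grow to the right and rows downward; lengths in m; the calibration is good to about 2 mm. A picture is of the moment at which its call begins. camera_params takes no time and is no camera call.
- r.sign_off(): hands the job in, once; it reports no verdict.
The state is a dict: "clock": time; "joint_positions": joint angles; "dq": joint speeds; "joint_efforts": joint torques, N m; "ee_pos": TCP position; "orientation": TCP orientation; "wrist_force": force on the tool from outside, world axes, zero at the start; "torque": the same for the moment, N m; "finger_gap": opening from 0.0 (shut) to 1.0 (fully open).
Only numpy, scipy, OpenCV 4.12 (cv2) and the standard library are available. Lean on these libraries where they do the work, as an engineer would, in place of code of your own. Each camera call takes 0.05 s, during which the arm holds its last target. There are 200 camera calls.

TASK

The ring that holds the window of the counter scanner has worked loose. Take the two-pin spanner from its wooden holder, set its two pins into the ring's two holes, pressing only lightly, and turn the ring clockwise until it is snug on its seat without over-tightening it. Then put the spanner back upright in its holder, pins in the slot, and leave everything else on the counter alone.

Things in the scene. Friction and masses are not known exactly. Their poses are not given: they have to be found in the camera images.
- scanner: Grey counter scanner that looks straight up, fixed to the counter: a box 112 (x) by 100 (y) by 40 mm high with a round collar, 77 mm across, on top; black slot in its front. Origin: centre of its underside, z up, x away from the slot. It cracks if a tool bears on it and its ring with over 40 N, all contact forces added up (0.12 N m on the ring is 6.4 N in all at the two pins).
- collar_top (a point): Centre of the collar's top, 52 mm above the counter. In the collar is an open round recess 53 mm across; 6 mm down in it lies an aluminium ring (51 mm outside, 24 mm inside) with the window sunk in its middle.
- ring_center (a point): Point on the ring's axis at the height of the ring's upper face, 46 mm above the counter; its axes are the scanner's and do not turn with the ring. The ring has two opposite round holes of 6.4 mm, centres 37.5 mm apart, each 18.75 mm from this axis, 6 mm deep with a solid floor.
- ring (a joint): How far the ring is screwed (rad), growing clockwise from above. Starts loose at -0.7 to -0.4 and stops at its seat, 0; it does not tell where the holes point. It turns against a steady 0.12 N m and stays where it is left. It sits on a rubber seal that twists by 1 rad per 3 N m, so a turn past the seat is felt as a torque that rises by 3 N m per rad above the 0.12.
- hole_floor (a point): Point on the ring's axis at the height of the floor of its holes, 40 mm above the counter. The line through the two holes is not measured: at the start it is turned somewhere from 0.2 to 1.3 rad counter-clockwise (from above) from the scanner's x axis (or half a turn more, which is the same).
- holder: Wooden block, 76 (x) by 44 (y) by 20 mm high, fixed to the counter, with a slot 46 mm long (x) by 9 mm wide (y), 17 mm deep, in the middle of its top. Origin: centre of its underside, z up.
- spanner: Two-pin spanner, loose, about 0.12 kg, 84 mm high, upright in the holder with its pins in the slot and its crossbar on the block; its origin is then 6 mm above the counter. Origin: midway between the pin tips, z up along the handle, x from pin to pin. Pins of 4.5 mm, round tips, centres 37.5 mm apart, free for 14 mm; crossbar 50 (x) by 18 (y) by 10 mm, z = 14 to 24 mm.
- spanner_handle (a point): Middle of the spanner's flat black handle, 59 mm above the pin tips, axes as the spanner's. The handle is 28 (x) by 14 (y) mm, from 34 to 84 mm above the tips, gripped across its 14 mm; below it is a round neck of 14 mm.
- counter_bell: Bystander: call bell, 76 mm across, 59 mm high. Origin at its underside.
- mint_tin: Bystander: flat mint tin, 60 by 90 by 22 mm. Origin at its underside.
- price_stand: Bystander: clear price card stand, 40 by 75 by 59 mm. Origin at its underside.
- marker: Bystander: white marker pen with a black cap, 135 mm long, 17 mm thick, lying. Origin at its underside.
Not all that is in view belongs to the job. What is meant by the spanner is not purple, and is the smaller of those in its own colour.

How it is judged:
On the way, in this order (a step that is already met when the one before it is completed fails the run):
1. both pins of the spanner stand more than 3.5 mm deep in the ring's holes (horizontal distance between spanner and ring_center below 0.004 m and z of spanner in the frame of ring_center below -0.0035 m and angle between spanner's own z axis and vertical below 0.12 rad), for 0.2 s.
2. the ring is turned onto its seat with the spanner in its holes (all of step 1 and value of joint ring above -0.04 rad), for 0.1 s.
At the end, for the whole second after the job is handed in: The ring is seated (turned to within 0.04 rad of its stop); the spanner stands upright (within 0.08 rad) and still in the holder, pins in the slot and crossbar down on the block (within 3 mm of height, 6 mm of the middle) (value of joint ring above -0.04 rad and horizontal distance between spanner and holder below 0.006 m and height (world z) of spanner below 0.009 m and angle between spanner's own z axis and vertical below 0.08 rad and linear speed of spanner below 0.02 m/s); the robot touches nothing.
It fails at once if the spanner bears on the scanner and its ring with more than 40 N in all (pressed too hard or over-tightened) (contact force between spanner and scanner above 40 N).
It fails at once if the bell, mint tin, price stand or marker is moved more than 25 mm (distance of any of counter_bell, mint_tin, price_stand, marker from where it was at the start of the episode above 0.025 m).
It also fails if it takes over 72 s, if anything falls off the work surface, if the arm or the gripper's body presses on something with over 40 N, if the wrist force passes 120 N, or if a joint passes its speed limit or range.

## Working session

There is one attempt and no reset: what is moved stays moved. The work goes in short steps, Python scripts to look and compute and a tool call to move; the robot and the scene stay as the last step left them, time stands still between calls to the robot, and variables do not carry over. Pictures are saved under pics/ and viewed, about 8 in all and at most 12, crops included, and the job is handed in when it is done.

Besides the shell and the picture viewer there is one more tool, called after "Emit:" by a JSON object that holds its "op" and its "data", one argument or row to a line. arm_command: Moves the arm, as the interface text tells. Its arguments: {"type":"object","properties":{"targets":{"type":"array"},"newtons":{"type":"number"}},"required":["targets"]}

```bash
mkdir -p pics; ls; python3 - <<'E'
from bench import r
import cv2,numpy as np
for n in ("top","scene"):
    cv2.imwrite(f"pics/{n}0.png",r.grab_frame(n)); p=r.camera_params(n)
    R=cv2.Rodrigues(np.array(p["rvec"]))[0]; print(n,p,"C",-R.T@np.array(p["tvec"]).ravel())
s=r.read_state(); print(s, r.hold_point_z)
E
```

```text
pics
top {'fx': 412.92509059751256, 'fy': 412.92509059751256, 'cx': 280.95380239106277, 'cy': 207.81685627745873, 'rvec': array([ 2.1276739 , -2.13488051,  0.16406436]), 'tvec': array([0.01907909, 0.49254591, 0.99940161])} C [0.3229544  0.00709625 1.06649856]
scene {'fx': 493.10186235346066, 'fy': 493.10186235346066, 'cx': 275.83503080699217, 'cy': 204.97508364766367, 'rvec': array([ 1.10798636, -2.03221535,  1.26254734]), 'tvec': array([0.29114949, 0.26631182, 0.73359524])} C [-0.29194422  0.53925678  0.56375764]
{'clock': 0.1, 'joint_positions': array([-1.45898334e+00,  3.42624835e-01,  1.52490359e+00,  1.01352699e-06,
        1.27537249e+00, -1.45998357e-01]), 'dq': array([ 1.26954733e-04, -2.85578759e-03, -1.93237909e-03,  7.36673056e-05,
       -4.89164115e-04,  1.23229817e-03]), 'joint_efforts': array([ 2.31007085e-03, -4.32004023e+01, -2.44694102e+01,  7.19309575e-02,
        5.26535546e-02, -5.40977499e-05]), 'ee_pos': array([ 0.13384013, -0.50729495,  0.22613534]), 'orientation': array([-6.54026999e-04,  9.91702969e-01,  1.28548799e-01,  1.16649488e-05]), 'wrist_force': array([-0.18273855,  0.58303533, -0.3107576 ]), 'torque': array([-0.01950771,  0.01209792, -0.00211451]), 'finger_gap': 0.9952879710307523} 0.0188
```

View pics/top0.png

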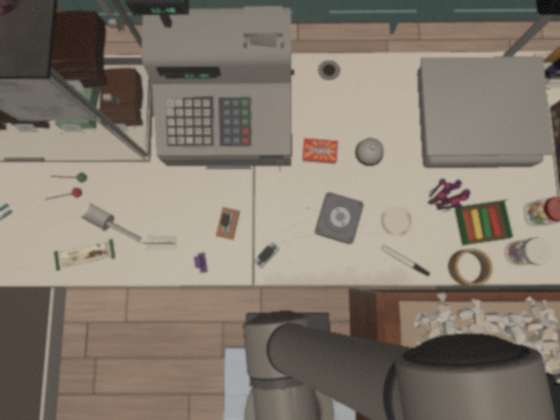

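View pics/scene0.png

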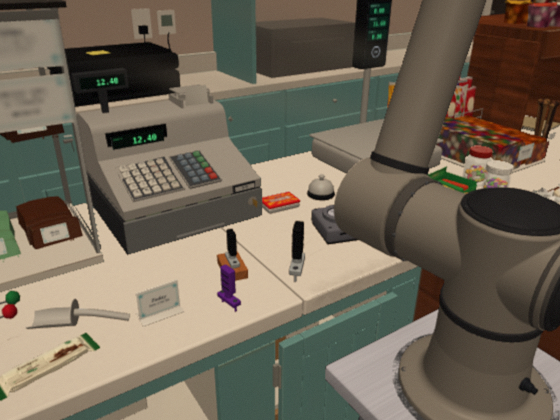

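The top view shows the scanner at (340,217), the holder with the black-handled spanner at (228,222), a bigger decoy at (266,254) and a purple decoy at (200,262). In the scene view the holder is at (232,262). I'll zoom in and measure by mask.

```bash
cat > h.py <<'E'
from bench import r
import cv2,numpy as np
def cam(n):
    p=r.camera_params(n); K=np.array([[p["fx"],0,p["cx"]],[0,p["fy"],p["cy"]],[0,0,1]])
    return K,cv2.Rodrigues(np.array(p["rvec"]))[0],np.array(p["tvec"]).ravel()
def ray(n,uv,z):
    K,R,t=cam(n); uv=np.atleast_2d(np.array(uv,float)); C=-R.T@t
    d=(R.T@np.linalg.inv(K)@np.c_[uv,np.ones(len(uv))].T).T
    return C+d*((z-C[2])/d[:,2])[:,None]
def proj(n,P):
    K,R,t=cam(n); return cv2.projectPoints(np.atleast_2d(np.array(P,float)),cv2.Rodrigues(R)[0],t,K,None)[0][:,0]
def avg(n,k): return np.mean([r.grab_frame(n).astype(float) for _ in range(k)],0)
E
python3 - <<'E'
from h import *
a=avg("top",6); np.save("top.npy",a); im=a.clip(0,255).astype(np.uint8)
c=lambda x,y,w,h,s:cv2.resize(im[y:y+h,x:x+w],None,fx=s,fy=s,interpolation=cv2.INTER_CUBIC)
A=c(310,187,60,60,7); B=c(205,195,54,60,7)
cv2.imwrite("pics/crop1.png",np.hstack([A,B]))
hsv=cv2.cvtColor(im,cv2.COLOR_BGR2HSV)
for (x,y) in [(222,208),(217,235),(236,214),(228,222),(340,217),(325,200),(340,205)]: print((x,y),im[y,x],hsv[y,x])
E
```

```text
(222, 208) [123 142 164] [ 14  64 164]
(217, 235) [ 99 119 147] [ 13  83 147]
(236, 214) [ 77 102 141] [ 12 116 141]
(228, 222) [71 76 78] [21 23 78]
(340, 217) [119 121 117] [ 75   8 121]
(325, 200) [ 96  99 104] [ 11  20 104]
(340, 205) [100 102 106] [ 10  14 106]
```

View pics/crop1.png

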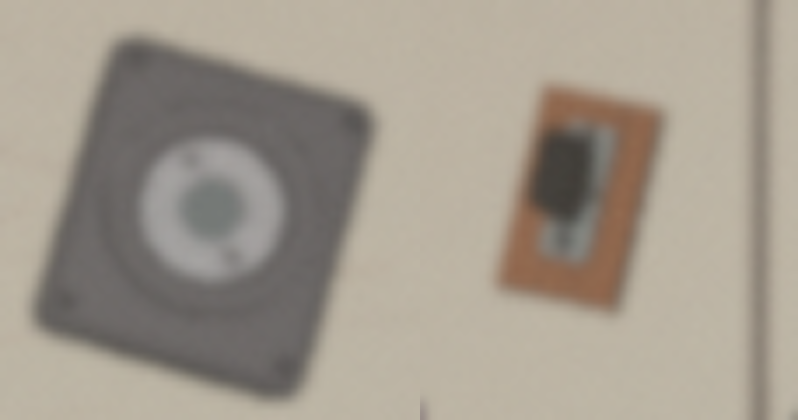

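The crop shows the ring centred near crop (212,208) with its holes at about (190,160) and (232,257). The holder is at right, with its handle at crop (560,175) leaning only through parallax.

```bash
cat > m.py <<'E'
from h import *
def up(a,x,y,w,h,s=8): return cv2.resize(a[y:y+h,x:x+w],None,fx=s,fy=s,interpolation=cv2.INTER_CUBIC)
def pix(p,x,y,s=8): return (np.atleast_2d(p)+.5)/s-.5+[x,y]
def big(m): return max(cv2.findContours(m.astype(np.uint8),cv2.RETR_EXTERNAL,cv2.CHAIN_APPROX_NONE)[0],key=cv2.contourArea)
def ring(a):
    x,y,w,h=310,187,60,60; u=up(a,x,y,w,h); g=u.mean(2); g8=g.clip(0,255).astype(np.uint8)
    box=big(g<150); (c,s,an)=cv2.minAreaRect(box); bp=cv2.boxPoints((c,s,an))
    W=ray("top",pix(bp,x,y),.04); print("box centre",W.mean(0),"sides",np.linalg.norm(np.diff(W,axis=0),axis=1),"dir",[np.degrees(np.arctan2(*(W[i+1]-W[i])[1::-1])) for i in (0,1)])
    inner=np.zeros(g.shape,np.uint8); cv2.circle(inner,tuple(map(int,c)),110,1,-1)
    rc=big((g>125)*inner); e=cv2.fitEllipse(cv2.convexHull(rc)); C=ray("top",pix(e[0],x,y),.046)[0]
    print("ring",C,"diam mm",np.array(e[1])/8/412.9*1020)
    # holes: darkest spots in annulus
    yy,xx=np.mgrid[:g.shape[0],:g.shape[1]]
    P=ray("top",pix(np.c_[xx.ravel(),yy.ravel()],x,y),.046)[:,:2]-C[:2]; rr=np.hypot(*P.T); th=np.arctan2(P[:,1],P[:,0])
    m=(rr>.0165)&(rr<.0215); q=g.ravel()
    prof=np.array([q[m&(np.abs(np.angle(np.exp(1j*(th-t))))<np.radians(4))].mean() for t in np.radians(np.arange(0,360,3))])
    k=np.argsort(prof[:60]+prof[60:])[:6]; print("hole line deg",sorted(k*3))
    w=np.clip(np.median(prof)-12-q,0,None)*((rr>.014)&(rr<.0225))
    for k0 in (k[0]*3,k[0]*3+180):
        s=w*(np.abs(np.angle(np.exp(1j*(th-np.radians(k0)))))<.5); p=(P*s[:,None]).sum(0)/s.sum(); print("hole",p*1e3,np.degrees(np.arctan2(p[1],p[0])),np.hypot(*p)*1e3)
def holder(a):
    x,y,w,h=205,195,45,50; u=up(a,x,y,w,h); b,g,rd=[u[...,i] for i in range(3)]
    bg=u[:20,:20].reshape(-1,3).mean(0); d=np.abs(u-bg).sum(2)
    c=cv2.minAreaRect(big(d>70)); W=ray("top",pix(cv2.boxPoints(c),x,y),.02)
    print("holder",W.mean(0),"sides",np.linalg.norm(np.diff(W,axis=0),axis=1),"dir",[np.degrees(np.arctan2(*(W[i+1]-W[i])[1::-1])) for i in (0,1)])
    hd=cv2.minAreaRect(big((u.max(2)<85))); print("handle px",pix(hd[0],x,y),hd[1:], "top z.09",ray("top",pix(hd[0],x,y),.09), "z.065",ray("top",pix(hd[0],x,y),.065))
    cb=((u.min(2)>85)&(rd-b<30)&(d>70)); 
    cc=cv2.minAreaRect(big(cb)); print("crossbar",cc[1:],ray("top",pix(cc[0],x,y),.03))
if __name__=="__main__":
    a=np.load("top.npy"); ring(a); holder(a)
E
python3 m.py
```

```text
box centre [ 0.46714444 -0.12764628  0.04      ] sides [0.11685178 0.10396643 0.116214  ] dir [np.float64(-17.08992607747993), np.float64(-107.02526591483534)]
ring [ 0.46906286 -0.12914823  0.046     ] diam mm [50.25341425 51.29222126]
hole line deg [np.int64(15), np.int64(18), np.int64(21), np.int64(24), np.int64(27), np.int64(30)]
hole [18.57093707  6.9334127 ] 20.472991296260396 19.823014788729154
hole [-17.4939767   -6.89884729] -158.47792644224108 18.80514064402194
holder [0.45745591 0.15424829 0.02      ] sides [0.07992631 0.04968217 0.07973189] dir [np.float64(-12.252229502960477), np.float64(-103.87731383406458)]
handle px [[224.93902206 219.92378235]] ((59.19130325317383, 95.19198608398438), 6.340191841125488) top z.09 [[0.455683   0.15081146 0.09      ]] z.065 [[0.45908108 0.15449081 0.065     ]]
crossbar ((58.3623046875, 157.64694213867188), 13.706960678100586) [[0.45840612 0.15382117 0.03      ]]
```

```bash
cat > plan.py <<'E'
from h import *
from scipy.spatial.transform import Rotation as Ro
def pose():
    s=r.read_state(); q=s["orientation"]; return s,np.array(s["ee_pos"]),Ro.from_quat(np.r_[q[1:],q[0]]).as_matrix()
def plan(xyz,az=None):
    s,p,R=pose(); a=np.degrees(np.arctan2(R[1,0],R[0,0]))
    print("slide cm",np.round(R.T@(np.array(xyz)-p)*100,2),"yaw",None if az is None else round((a-az+180)%360-180,1),"| az now",round(a,2),"tcp",np.round(p,4),"tilt",np.round(R[:2,2],4),"F",np.round(s["wrist_force"],2),"T",np.round(s["torque"],3),"gap",round(s["finger_gap"],3),"t",s["clock"])
if __name__=="__main__":
    import sys; v=list(map(float,sys.argv[1:])); plan(v[:3],v[3] if len(v)>3 else None)
E
python3 plan.py .43 -.2 .25 -13
```

```text
slide cm [ 36.48 -22.19  -2.33] yaw 27.8 | az now 14.77 tcp [ 0.1339 -0.5076  0.2267] tilt [-0.      0.0001] F [ 0.54  0.53 -0.35] T [0.045 0.022 0.025] gap 0.999 t 0.4
```

Emit:
{"op": "arm_command", "data": {
  "targets": [
    {"grip": -1, "slide": [36.5, -22, -2.3], "yaw": 28},
    {"grip": -1, "slide": [36.5, -22, -2.3], "yaw": 28},
    {"grip": -1, "slide": [36.5, -22, -2.3], "yaw": 28},
    {"grip": -1, "slide": [36.5, -22, -2.3], "yaw": 28},
    {"grip": -1, "slide": [36.5, -22, -2.3], "yaw": 28}
  ]
}}

```text
clock: 1.02
ee_pos: [0.3472, -0.2879, 0.2435]
orientation: [0.0, 0.993, -0.115, 0.0]
wrist_force: [0.3, -0.9, -0.9]
finger_gap: 0.999
```

```bash
python3 plan.py .4575 .1535 .13 -13
```

```text
slide cm [  0.61 -45.5   11.33] yaw -0.3 | az now -13.25 tcp [ 0.3472 -0.2879  0.2435] tilt [ 0.0006 -0.0007] F [ 0.29 -0.89 -0.95] T [ 0.003 -0.03  -0.026] gap 0.999 t 1.025
```

Emit:
{"op": "arm_command", "data": {
  "targets": [
    {"grip": -1, "slide": [0.6, -45, 2]},
    {"grip": -1, "slide": [0.6, -45, 2]},
    {"grip": -1, "slide": [0.6, -45, 2]},
    {"grip": -1, "slide": [0.6, -45, 2]},
    {"grip": -1, "slide": [0.6, -45, 2]}
  ]
}}

```text
validation failed for argument at $.ta...
```

```bash
python3 plan.py .4575 .1535 .14 -13
```

```text
slide cm [  0.61 -45.49  10.33] yaw -0.3 | az now -13.25 tcp [ 0.3472 -0.2879  0.2435] tilt [ 0.0006 -0.0007] F [ 0.29 -0.89 -0.95] T [ 0.003 -0.03  -0.026] gap 0.999 t 1.025
```

Yaw appears to be mandatory in every row.

Emit:
{"op": "arm_command", "data": {
  "targets": [
    {"grip": -1, "slide": [0.6, -45, 2], "yaw": 0},
    {"grip": -1, "slide": [0.6, -45, 2], "yaw": 0},
    {"grip": -1, "slide": [0.6, -45, 2], "yaw": 0},
    {"grip": -1, "slide": [0.6, -45, 2], "yaw": 0},
    {"grip": -1, "slide": [0.6, -45, 2], "yaw": 0}
  ]
}}

```text
clock: 1.65
ee_pos: [0.4219, 0.0156, 0.2295]
orientation: [0.0, 0.993, -0.115, 0.001]
wrist_force: [0.8, -0.3, -0.0]
finger_gap: 1.001
```

```bash
python3 plan.py .4575 .1535 .14 -13
```

```text
slide cm [  0.3  -14.24   8.95] yaw -0.2 | az now -13.24 tcp [0.4219 0.0156 0.2295] tilt [ 0.0012 -0.0003] F [ 0.84 -0.26 -0.01] T [-0.009  0.01  -0.001] gap 1.001 t 1.65
```

Emit:
{"op": "arm_command", "data": {
  "targets": [
    {"grip": -1, "slide": [0.3, -14, 3], "yaw": 0},
    {"grip": -1, "slide": [0.3, -14.2, 9], "yaw": 0},
    {"grip": -1, "slide": [0.3, -14.2, 9], "yaw": 0},
    {"grip": -1, "slide": [0.3, -14.2, 9], "yaw": 0},
    {"grip": -1, "slide": [0.3, -14.2, 9], "yaw": 0}
  ]
}}

```text
clock: 2.28
ee_pos: [0.4572, 0.1509, 0.1396]
orientation: [0.0, 0.993, -0.115, 0.0]
wrist_force: [1.2, 0.2, -1.0]
finger_gap: 1.002
```

```bash
python3 - <<'E'
from plan import *
plan([.4575,.1535,.046],-13)
im=avg("scene",3).clip(0,255).astype(np.uint8)
np.save("s1.npy",im); t=r.grab_frame("top")
A=cv2.resize(im[190:310,180:330],None,fx=3,fy=3,interpolation=cv2.INTER_CUBIC); B=cv2.resize(t[180:270,190:300],None,fx=3,fy=3)
H=max(A.shape[0],B.shape[0]); f=lambda x:cv2.copyMakeBorder(x,0,H-x.shape[0],0,0,0)
cv2.imwrite("pics/a1.png",np.hstack([f(A),f(B)]))
E
```

```text
slide cm [-0.03 -0.26  9.36] yaw -0.2 | az now -13.2 tcp [0.4572 0.1509 0.1396] tilt [ 0.0003 -0.0003] F [ 1.17  0.18 -0.96] T [ 0.053  0.057 -0.022] gap 1.002 t 2.275
```

View pics/a1.png

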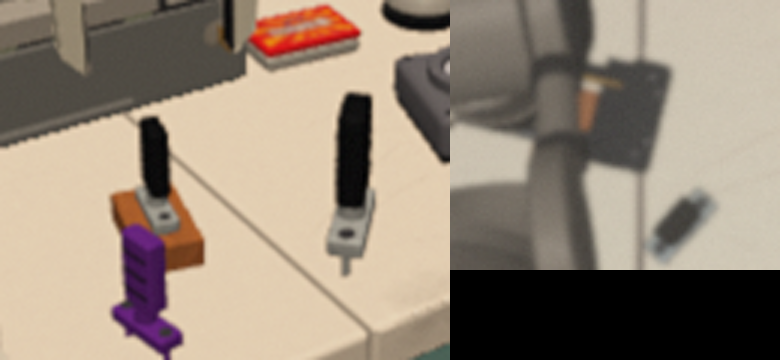

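The scene crop shows the fingers above and straddling the handle in the wooden holder, whose neighbours are clear. Descending and gripping.

Emit:
{"op": "arm_command", "data": {
  "targets": [
    {"grip": -1, "slide": [0, -0.25, 5], "yaw": 0},
    {"grip": -1, "slide": [0, -0.25, 9.35], "yaw": 0},
    {"grip": -1, "slide": [0, -0.25, 9.35], "yaw": 0},
    {"grip": -1, "slide": [0, -0.25, 9.35], "yaw": 0},
    {"grip": -1, "slide": [0, -0.25, 9.35], "yaw": 0}
  ]
}}

```text
clock: 3.1
ee_pos: [0.459, 0.1537, 0.0477]
orientation: [-0.0, 0.993, -0.115, 0.002]
wrist_force: [-0.0, 0.6, -0.7]
finger_gap: 1.0
```

Emit:
{"op": "arm_command", "data": {
  "targets": [
    {"grip": 1, "slide": [0, 0, 0], "yaw": 0},
    {"grip": 1, "slide": [0, 0, 0], "yaw": 0},
    {"grip": 1, "slide": [0, 0, 0], "yaw": 0},
    {"grip": 1, "slide": [0, 0, 0], "yaw": 0},
    {"grip": 1, "slide": [0, 0, 0], "yaw": 0}
  ],
  "newtons": 25
}}

```text
clock: 3.72
ee_pos: [0.4575, 0.1536, 0.0457]
orientation: [0.0, 0.993, -0.115, -0.0]
wrist_force: [0.0, -0.3, 0.1]
finger_gap: 0.509
```

```bash
python3 plan.py .4575 .1535 .046 -13
```

```text
slide cm [ 0.    0.01 -0.03] yaw -0.2 | az now -13.23 tcp [0.4575 0.1536 0.0457] tilt [-0.0002 -0.0001] F [ 0.04 -0.29  0.05] T [ 0.048 -0.007  0.041] gap 0.509 t 3.725
```

Emit:
{"op": "arm_command", "data": {
  "targets": [
    {"grip": 1, "slide": [0, 0, 0], "yaw": 0},
    {"grip": 1, "slide": [0, 0, 0], "yaw": 0},
    {"grip": 1, "slide": [0, 0, 0], "yaw": 0},
    {"grip": 1, "slide": [0, 0, 0], "yaw": 0},
    {"grip": 1, "slide": [0, 0, 0], "yaw": 0}
  ],
  "newtons": 25
}}

```text
clock: 4.35
ee_pos: [0.4576, 0.1536, 0.0457]
orientation: [0.0, 0.993, -0.115, 0.0]
wrist_force: [1.1, 0.4, -0.0]
finger_gap: 0.151
```

Emit:
{"op": "arm_command", "data": {
  "targets": [
    {"grip": 1, "slide": [0, 0, 0], "yaw": 0},
    {"grip": 1, "slide": [0, 0, 0], "yaw": 0},
    {"grip": 1, "slide": [0, 0, 0], "yaw": 0}
  ]
}}

```text
clock: 4.72
ee_pos: [0.4576, 0.1536, 0.0458]
orientation: [0.0, 0.993, -0.115, 0.0]
wrist_force: [0.9, 1.4, -0.6]
finger_gap: 0.152
```

```bash
python3 plan.py .4575 .1535 .046 -13
```

```text
slide cm [-0.01  0.01 -0.02] yaw -0.2 | az now -13.23 tcp [0.4576 0.1536 0.0458] tilt [ 0.0001 -0.    ] F [ 0.9   1.43 -0.57] T [ 0.159 -0.021  0.03 ] gap 0.152 t 4.725
```

Emit:
{"op": "arm_command", "data": {
  "targets": [
    {"grip": 1, "slide": [0, 0, -2], "yaw": 0},
    {"grip": 1, "slide": [0, 0, -5], "yaw": 0},
    {"grip": 1, "slide": [0, 0, -10.5], "yaw": 0},
    {"grip": 1, "slide": [0, 0, -10.5], "yaw": 0}
  ],
  "newtons": 40
}}

```text
clock: 5.22
ee_pos: [0.4599, 0.1539, 0.1544]
orientation: [-0.001, 0.993, -0.115, 0.004]
wrist_force: [0.7, -0.1, -2.0]
finger_gap: 0.152
```

```bash
python3 plan.py .4693 -.129 .15 21
```

```text
slide cm [ 7.39 27.33  0.41] yaw -34.2 | az now -13.22 tcp [0.4599 0.1539 0.1544] tilt [0.008  0.0011] F [ 0.72 -0.11 -2.  ] T [0.09  0.018 0.009] gap 0.152 t 5.225
```

Emit:
{"op": "arm_command", "data": {
  "targets": [
    {"grip": 1, "slide": [7.6, 27.2, 0], "yaw": -34.2},
    {"grip": 1, "slide": [7.6, 27.2, 0], "yaw": -34.2},
    {"grip": 1, "slide": [7.6, 27.2, 0], "yaw": -34.2},
    {"grip": 1, "slide": [7.6, 27.2, 0], "yaw": -34.2},
    {"grip": 1, "slide": [7.6, 27.2, 0], "yaw": -34.2}
  ]
}}

```text
clock: 5.85
ee_pos: [0.4684, -0.1303, 0.1496]
orientation: [-0.0, 0.983, 0.183, -0.001]
wrist_force: [1.2, 0.5, -0.9]
finger_gap: 0.15
```

Emit:
{"op": "arm_command", "data": {
  "targets": [
    {"grip": 1, "slide": [0, 0, 0], "yaw": 0},
    {"grip": 1, "slide": [0, 0, 0], "yaw": 0},
    {"grip": 1, "slide": [0, 0, 0], "yaw": 0}
  ]
}}

```text
clock: 6.22
ee_pos: [0.469, -0.1272, 0.1503]
orientation: [-0.0, 0.983, 0.183, -0.0]
wrist_force: [1.2, -0.0, -0.9]
finger_gap: 0.148
```

```bash
python3 - <<'E'
from plan import *
plan([.4693,-.129,.11],21)
im=avg("scene",6); np.save("s2.npy",im); t=avg("top",3)
f=lambda x:x.clip(0,255).astype(np.uint8)
print(proj("scene",[.469,-.129,.046]),proj("top",[.469,-.129,.046]))
A=cv2.resize(f(im)[130:250,280:400],None,fx=4,fy=4,interpolation=cv2.INTER_CUBIC); B=cv2.resize(f(t)[170:265,295:375],None,fx=4,fy=4); B=cv2.copyMakeBorder(B,0,100,0,0,0)
cv2.imwrite("pics/a2.png",np.hstack([A,B]))
E
```

```text
slide cm [-0.03  0.18  4.03] yaw 0.1 | az now 21.06 tcp [ 0.469  -0.1272  0.1503] tilt [-0.0011  0.0006] F [ 1.23 -0.05 -0.85] T [ 0.053 -0.042  0.03 ] gap 0.148 t 6.225
[[338.97774337 212.88899012]] [[339.69091689 216.55734928]]
```

View pics/a2.png

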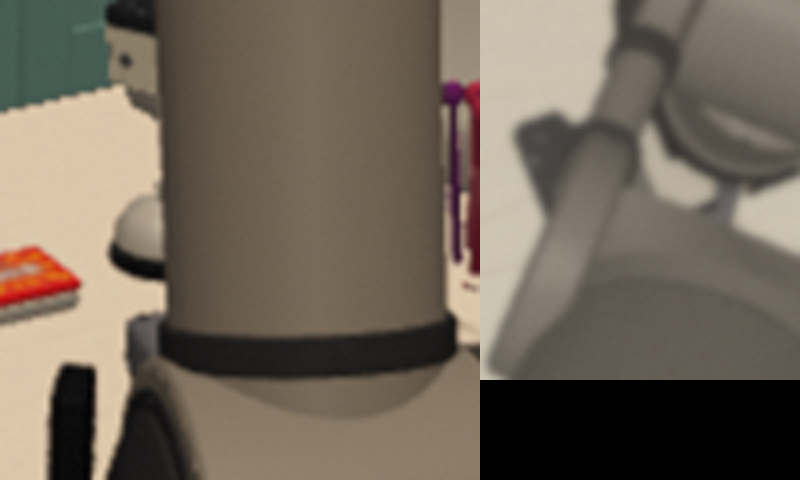

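Both views of the ring are blocked by the arm here. I'll cross-check the ring with the earlier scene picture, where it was in the clear.

```bash
python3 - <<'E'
from m import *
im=np.load("s1.npy").astype(float)
u=up(im,310,190,60,50,8); f=u.clip(0,255).astype(np.uint8)
g=u.mean(2); 
v=cv2.resize(im[195:300,215:275].clip(0,255).astype(np.uint8),None,fx=5,fy=5,interpolation=cv2.INTER_CUBIC)
cv2.imwrite("pics/a3.png",np.hstack([f,v[:400]]))
for z,p in ((.046,[.4693,-.129,.046]),): print(proj("scene",p))
for P in ([.4584,.1538,.03],[.458,.1538,.09],[.458,.1538,.065]): print(proj("scene",P))
E
```

```text
[[338.8938194  212.83815193]]
[[232.38608737 256.81099225]]
[[231.41391005 230.80401304]]
[[231.86583198 241.8521566 ]]
```

View pics/a3.png

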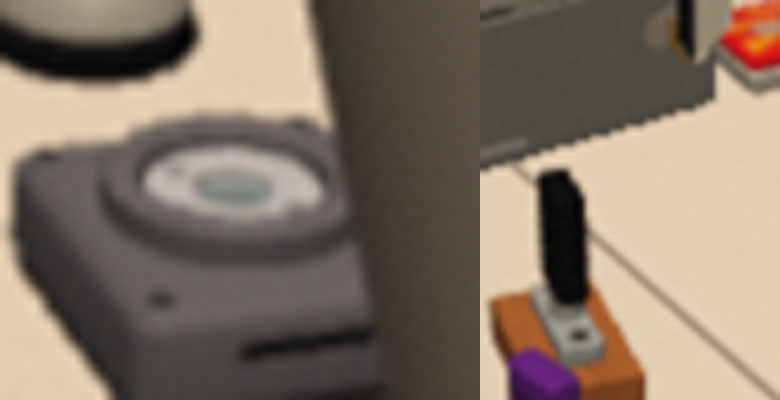

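The scene view puts the ring centre at crop (234,183), pixel (339.2,212.8), which agrees with the top-view estimate. Next I'll descend above the ring and feel my way in.

Emit:
{"op": "arm_command", "data": {
  "targets": [
    {"grip": 1, "slide": [-0.1, 0.18, 3], "yaw": 0},
    {"grip": 1, "slide": [-0.1, 0.18, 5.6], "yaw": 0},
    {"grip": 1, "slide": [-0.1, 0.18, 5.6], "yaw": 0},
    {"grip": 1, "slide": [-0.1, 0.18, 5.6], "yaw": 0},
    {"grip": 1, "slide": [-0.1, 0.18, 5.6], "yaw": 0}
  ]
}}

```text
clock: 7.3
ee_pos: [0.4697, -0.1309, 0.0959]
orientation: [0.001, 0.983, 0.182, 0.001]
wrist_force: [0.7, -0.3, -1.0]
finger_gap: 0.152
```

```bash
python3 plan.py .4687 -.1292 .087 21
```

```text
slide cm [-0.03 -0.2   0.89] yaw -0.0 | az now 20.97 tcp [ 0.4697 -0.1309  0.0959] tilt [ 0.002 -0.001] F [ 0.72 -0.3  -0.97] T [ 0.041 -0.012 -0.035] gap 0.152 t 7.3
```

Emit:
{"op": "arm_command", "data": {
  "targets": [
    {"grip": 1, "slide": [0, 0, 0], "yaw": 0},
    {"grip": 1, "slide": [0, 0, 0], "yaw": 0}
  ]
}}

```text
clock: 7.55
ee_pos: [0.4692, -0.1307, 0.0952]
orientation: [0.0, 0.983, 0.182, 0.0]
wrist_force: [-0.1, 0.6, 0.3]
finger_gap: 0.151
```

```bash
python3 plan.py .4687 -.1292 .087 21
```

```text
slide cm [ 0.01 -0.16  0.82] yaw -0.0 | az now 20.97 tcp [ 0.4692 -0.1307  0.0952] tilt [ 0.0008 -0.0004] F [-0.12  0.56  0.34] T [-0.068 -0.025 -0.058] gap 0.151 t 7.55
```

Emit:
{"op": "arm_command", "data": {
  "targets": [
    {"grip": 1, "slide": [0, -0.16, 0.3], "yaw": 0},
    {"grip": 1, "slide": [0, -0.16, 0.6], "yaw": 0},
    {"grip": 1, "slide": [0, -0.16, 0.8], "yaw": 0},
    {"grip": 1, "slide": [0, -0.16, 0.9], "yaw": 0},
    {"grip": 1, "slide": [0, -0.16, 0.9], "yaw": 0}
  ]
}}

```text
clock: 8.18
ee_pos: [0.4684, -0.1292, 0.0857]
orientation: [-0.0, 0.983, 0.182, -0.0]
wrist_force: [-0.0, 0.2, -0.9]
finger_gap: 0.154
```

```bash
python3 plan.py .4687 -.1292 .087 21
```

```text
slide cm [ 0.03  0.01 -0.13] yaw -0.0 | az now 20.97 tcp [ 0.4684 -0.1292  0.0857] tilt [-0.0002 -0.    ] F [-0.02  0.19 -0.88] T [ 0.039  0.023 -0.054] gap 0.154 t 8.175
```

Emit:
{"op": "arm_command", "data": {
  "targets": [
    {"grip": 1, "slide": [0, 0, 0.1], "yaw": 0},
    {"grip": 1, "slide": [0, 0, 0.1], "yaw": 0},
    {"grip": 1, "slide": [0, 0, 0.1], "yaw": 0}
  ]
}}

```text
clock: 8.55
ee_pos: [0.4685, -0.1292, 0.0848]
orientation: [0.0, 0.983, 0.182, 0.0]
wrist_force: [0.0, -0.9, -0.5]
finger_gap: 0.151
```

```bash
python3 plan.py .4687 -.1292 .087 21
```

```text
slide cm [ 0.02  0.01 -0.22] yaw -0.0 | az now 20.97 tcp [ 0.4685 -0.1292  0.0848] tilt [ 0.0001 -0.0001] F [ 0.   -0.95 -0.51] T [-0.009  0.014 -0.001] gap 0.151 t 8.55
```

Emit:
{"op": "arm_command", "data": {
  "targets": [
    {"grip": 1, "slide": [0, 0, 0.1], "yaw": 0},
    {"grip": 1, "slide": [0, 0, 0.1], "yaw": 0}
  ]
}}

```text
clock: 8.8
ee_pos: [0.4684, -0.1291, 0.0837]
orientation: [-0.0, 0.983, 0.182, -0.0]
wrist_force: [1.2, -0.4, -1.7]
finger_gap: 0.151
```

Emit:
{"op": "arm_command", "data": {
  "targets": [
    {"grip": 1, "slide": [0, 0, 0.1], "yaw": 0},
    {"grip": 1, "slide": [0, 0, 0.1], "yaw": 0}
  ]
}}

```text
clock: 9.05
ee_pos: [0.4684, -0.1291, 0.0827]
orientation: [-0.0, 0.983, 0.182, -0.0]
wrist_force: [0.5, 0.4, -0.9]
finger_gap: 0.151
```

```bash
python3 plan.py .4687 -.1292 .087 21
```

```text
slide cm [ 0.03  0.02 -0.43] yaw -0.0 | az now 20.97 tcp [ 0.4684 -0.1291  0.0827] tilt [-0.0002  0.    ] F [ 0.52  0.43 -0.87] T [-0.026  0.021 -0.015] gap 0.151 t 9.05
```

Pins have passed the ring's face without contact force, so it looks like they are entering the holes.

Emit:
{"op": "arm_command", "data": {
  "targets": [
    {"grip": 1, "slide": [0, 0, 0.1], "yaw": 0},
    {"grip": 1, "slide": [0, 0, 0.1], "yaw": 0}
  ]
}}

```text
clock: 9.3
ee_pos: [0.4684, -0.1292, 0.0817]
orientation: [0.0, 0.983, 0.182, -0.0]
wrist_force: [0.1, 0.8, -1.4]
finger_gap: 0.15
```

Emit:
{"op": "arm_command", "data": {
  "targets": [
    {"grip": 1, "slide": [0, 0, 0.08], "yaw": 0},
    {"grip": 1, "slide": [0, 0, 0.08], "yaw": 0},
    {"grip": 1, "slide": [0, 0, 0.08], "yaw": 0}
  ]
}}

```text
clock: 9.68
ee_pos: [0.4684, -0.1292, 0.081]
orientation: [0.0, 0.983, 0.182, -0.0]
wrist_force: [0.0, 0.9, -0.5]
finger_gap: 0.149
```

```bash
python3 plan.py .4687 -.1292 .087 21
```

```text
slide cm [ 0.02  0.01 -0.6 ] yaw -0.0 | az now 20.97 tcp [ 0.4684 -0.1292  0.081 ] tilt [ 0.     -0.0001] F [ 0.04  0.85 -0.54] T [-0.021 -0.003  0.04 ] gap 0.149 t 9.675
```

Emit:
{"op": "arm_command", "data": {
  "targets": [
    {"grip": 1, "slide": [0, 0, 0], "yaw": 3},
    {"grip": 1, "slide": [0, 0, 0], "yaw": 6},
    {"grip": 1, "slide": [0, 0, 0], "yaw": 8},
    {"grip": 1, "slide": [0, 0, 0], "yaw": 8}
  ]
}}

```text
clock: 10.18
ee_pos: [0.4684, -0.1293, 0.081]
orientation: [0.0, 0.994, 0.113, -0.0]
wrist_force: [0.3, -1.5, -1.0]
finger_gap: 0.156
```

```bash
python3 plan.py .4685 -.1292 .081 13; python3 -c "
from plan import *
T=[]
for i in range(3):
  r.grab_frame('top'); s=r.read_state(); T.append(np.r_[s['wrist_force'],s['torque']])
print(np.round(np.mean(T,0),3))"
```

```text
slide cm [ 0.01 -0.01  0.  ] yaw -0.0 | az now 13.0 tcp [ 0.4684 -0.1293  0.081 ] tilt [ 0.     -0.0004] F [ 0.3  -1.45 -1.01] T [-0.261  0.081  0.109] gap 0.156 t 10.175
[-0.32  -1.759 -0.858 -0.335  0.085  0.096]
```

The moment about z is now +0.10 N m with small lateral force, so the ring is engaged and turning. I'll continue.

Emit:
{"op": "arm_command", "data": {
  "targets": [
    {"grip": 1, "slide": [0, 0, 0], "yaw": 3},
    {"grip": 1, "slide": [0, 0, 0], "yaw": 6},
    {"grip": 1, "slide": [0, 0, 0], "yaw": 9},
    {"grip": 1, "slide": [0, 0, 0], "yaw": 10},
    {"grip": 1, "slide": [0, 0, 0], "yaw": 10}
  ]
}}

```text
clock: 10.95
ee_pos: [0.4684, -0.1292, 0.081]
orientation: [0.0, 1.0, 0.026, -0.0]
wrist_force: [-0.7, -1.6, -1.0]
finger_gap: 0.151
```

```bash
cat > ft.py <<'E'
from plan import *
T=[]
for i in range(4):
  r.grab_frame('top'); s=r.read_state(); T.append(np.r_[s['wrist_force'],s['torque']])
print("FT",np.round(np.mean(T,0),3),"sd",np.std(T,0).round(2)[5]); plan([.4685,-.1292,.081],0)
E
python3 ft.py
```

```text
FT [-0.552 -0.923 -0.762 -0.23   0.099  0.107] sd 0.03
slide cm [0.01 0.01 0.  ] yaw 3.0 | az now 3.0 tcp [ 0.4684 -0.1291  0.081 ] tilt [ 0.     -0.0001] F [-1.07 -0.59 -1.18] T [-0.201  0.096  0.075] gap 0.152 t 11.15
```

Emit:
{"op": "arm_command", "data": {
  "targets": [
    {"grip": 1, "slide": [0, 0, 0], "yaw": 3},
    {"grip": 1, "slide": [0, 0, 0], "yaw": 5},
    {"grip": 1, "slide": [0, 0, 0], "yaw": 5}
  ]
}}

```text
clock: 11.52
ee_pos: [0.4684, -0.1291, 0.081]
orientation: [-0.0, 1.0, -0.018, -0.0]
wrist_force: [-0.5, -0.2, 0.2]
finger_gap: 0.15
```

```bash
python3 ft.py
```

```text
FT [-0.139 -0.43  -0.322 -0.047  0.116  0.107] sd 0.02
slide cm [ 0.01  0.01 -0.  ] yaw -2.0 | az now -2.0 tcp [ 0.4684 -0.1291  0.081 ] tilt [ 0. -0.] F [ 0.67  0.38 -0.6 ] T [-0.024  0.092  0.132] gap 0.149 t 11.725
```

Emit:
{"op": "arm_command", "data": {
  "targets": [
    {"grip": 1, "slide": [0, 0, 0], "yaw": 3},
    {"grip": 1, "slide": [0, 0, 0], "yaw": 3},
    {"grip": 1, "slide": [0, 0, 0], "yaw": 3}
  ]
}}

```text
clock: 12.1
ee_pos: [0.4684, -0.1291, 0.081]
orientation: [-0.0, 0.999, -0.043, -0.0]
wrist_force: [0.3, 0.2, -0.5]
finger_gap: 0.152
```

```bash
python3 ft.py
```

```text
FT [-0.107  0.706 -0.195  0.107  0.106  0.12 ] sd 0.02
slide cm [ 0.01  0.01 -0.  ] yaw -5.0 | az now -5.01 tcp [ 0.4684 -0.1291  0.081 ] tilt [-0.0001  0.    ] F [-0.17  1.13 -0.55] T [0.149 0.113 0.138] gap 0.151 t 12.3
```

Emit:
{"op": "arm_command", "data": {
  "targets": [
    {"grip": 1, "slide": [0, 0, 0], "yaw": 3},
    {"grip": 1, "slide": [0, 0, 0], "yaw": 3},
    {"grip": 1, "slide": [0, 0, 0], "yaw": 3}
  ]
}}

```text
clock: 12.68
ee_pos: [0.4684, -0.1291, 0.081]
orientation: [-0.0, 0.998, -0.069, -0.0]
wrist_force: [-0.7, 0.8, -0.6]
finger_gap: 0.15
```

```bash
python3 ft.py
```

```text
FT [-0.724  1.028  0.215  0.282  0.063  0.136] sd 0.02
slide cm [ 0.01  0.01 -0.  ] yaw -8.0 | az now -8.01 tcp [ 0.4684 -0.1291  0.081 ] tilt [-0.0001  0.0001] F [-0.84  0.6  -0.02] T [0.344 0.054 0.162] gap 0.153 t 12.875
```

Emit:
{"op": "arm_command", "data": {
  "targets": [
    {"grip": 1, "slide": [0, 0, 0], "yaw": 3},
    {"grip": 1, "slide": [0, 0, 0], "yaw": 3},
    {"grip": 1, "slide": [0, 0, 0], "yaw": 3}
  ]
}}

```text
clock: 13.25
ee_pos: [0.4684, -0.1291, 0.081]
orientation: [-0.0, 0.995, -0.096, -0.0]
wrist_force: [0.2, 2.0, 0.6]
finger_gap: 0.15
```

```bash
python3 ft.py
```

```text
FT [-0.267  2.149 -0.094  0.42   0.068  0.117] sd 0.02
slide cm [ 0.01  0.01 -0.  ] yaw -11.0 | az now -11.01 tcp [ 0.4684 -0.1291  0.081 ] tilt [-0.      0.0001] F [-1.29  2.07 -0.11] T [0.473 0.038 0.106] gap 0.152 t 13.45
```

Emit:
{"op": "arm_command", "data": {
  "targets": [
    {"grip": 1, "slide": [0, -0.03, 0], "yaw": 3},
    {"grip": 1, "slide": [0, -0.03, 0], "yaw": 3},
    {"grip": 1, "slide": [0, -0.03, 0], "yaw": 3}
  ]
}}

```text
clock: 13.82
ee_pos: [0.4684, -0.1289, 0.081]
orientation: [0.0, 0.993, -0.122, -0.0]
wrist_force: [-0.2, 1.5, 0.1]
finger_gap: 0.149
```

```bash
python3 ft.py
```

```text
FT [-0.527  0.799 -0.199  0.244  0.147  0.136] sd 0.03
slide cm [ 0.01  0.03 -0.  ] yaw -14.0 | az now -14.01 tcp [ 0.4684 -0.1289  0.081 ] tilt [-0.0001 -0.0001] F [-0.99  0.64 -0.19] T [0.273 0.139 0.145] gap 0.152 t 14.025
```

Emit:
{"op": "arm_command", "data": {
  "targets": [
    {"grip": 1, "slide": [0, 0, 0], "yaw": 2.5},
    {"grip": 1, "slide": [0, 0, 0], "yaw": 2.5},
    {"grip": 1, "slide": [0, 0, 0], "yaw": 2.5}
  ]
}}

```text
clock: 14.4
ee_pos: [0.4684, -0.1289, 0.081]
orientation: [0.0, 0.99, -0.143, -0.0]
wrist_force: [-1.1, 1.1, -0.1]
finger_gap: 0.152
```

```bash
python3 ft.py
```

```text
FT [-0.56   0.693 -0.653  0.237  0.182  0.109] sd 0.02
slide cm [ 0.01  0.03 -0.  ] yaw -16.5 | az now -16.51 tcp [ 0.4684 -0.1289  0.081 ] tilt [-0.0001 -0.0001] F [-0.57  0.43 -0.2 ] T [0.267 0.182 0.117] gap 0.152 t 14.6
```

Emit:
{"op": "arm_command", "data": {
  "targets": [
    {"grip": 1, "slide": [0, 0, 0], "yaw": 2.5},
    {"grip": 1, "slide": [0, 0, 0], "yaw": 2.5},
    {"grip": 1, "slide": [0, 0, 0], "yaw": 2.5}
  ]
}}

```text
clock: 14.98
ee_pos: [0.4685, -0.1288, 0.081]
orientation: [0.0, 0.986, -0.165, -0.0]
wrist_force: [-0.6, 1.5, -0.3]
finger_gap: 0.151
```

```bash
python3 ft.py
```

```text
FT [-0.971  0.933 -0.204  0.273  0.16   0.097] sd 0.02
slide cm [ 0.01  0.03 -0.  ] yaw -19.0 | az now -19.01 tcp [ 0.4685 -0.1289  0.081 ] tilt [-0.     -0.0001] F [-0.27  1.48 -0.38] T [0.318 0.203 0.072] gap 0.154 t 15.175
```

Emit:
{"op": "arm_command", "data": {
  "targets": [
    {"grip": 1, "slide": [0, 0, 0], "yaw": 2},
    {"grip": 1, "slide": [0, 0, 0], "yaw": 2},
    {"grip": 1, "slide": [0, 0, 0], "yaw": 2}
  ]
}}

```text
clock: 15.55
ee_pos: [0.4685, -0.1288, 0.081]
orientation: [0.0, 0.983, -0.182, 0.0]
wrist_force: [-0.3, 0.4, -0.5]
finger_gap: 0.15
```

```bash
python3 ft.py
```

```text
FT [-0.084  1.543  0.145  0.367  0.167  0.143] sd 0.02
slide cm [ 0.02  0.03 -0.  ] yaw -21.0 | az now -21.02 tcp [ 0.4685 -0.1288  0.081 ] tilt [-0.     -0.0001] F [-0.28  1.46  0.09] T [0.364 0.155 0.146] gap 0.15 t 15.75
```

Emit:
{"op": "arm_command", "data": {
  "targets": [
    {"grip": 1, "slide": [0, 0, 0], "yaw": 2},
    {"grip": 1, "slide": [0, 0, 0], "yaw": 2},
    {"grip": 1, "slide": [0, 0, 0], "yaw": 2}
  ]
}}

```text
clock: 16.12
ee_pos: [0.4685, -0.1288, 0.081]
orientation: [0.0, 0.98, -0.2, 0.0]
wrist_force: [-1.3, 3.2, 0.2]
finger_gap: 0.15
```

```bash
python3 ft.py
```

```text
FT [-0.45   2.012 -0.506  0.507  0.089  0.172] sd 0.01
slide cm [ 0.02  0.04 -0.  ] yaw -23.0 | az now -23.03 tcp [ 0.4685 -0.1288  0.081 ] tilt [ 0. -0.] F [-0.64  2.34  0.46] T [0.525 0.113 0.156] gap 0.155 t 16.325
```

Emit:
{"op": "arm_command", "data": {
  "targets": [
    {"grip": 1, "slide": [0, 0, 0], "yaw": 2},
    {"grip": 1, "slide": [0, 0, 0], "yaw": 2},
    {"grip": 1, "slide": [0, 0, 0], "yaw": 2}
  ]
}}

```text
clock: 16.7
ee_pos: [0.4685, -0.1288, 0.081]
orientation: [0.0, 0.976, -0.217, -0.0]
wrist_force: [0.6, 2.1, 0.0]
finger_gap: 0.148
```

```bash
python3 ft.py
```

```text
FT [-0.706  2.428 -0.459  0.606  0.087  0.235] sd 0.04
slide cm [ 0.02  0.03 -0.  ] yaw -25.0 | az now -25.02 tcp [ 0.4685 -0.1288  0.081 ] tilt [-0. -0.] F [-0.5   2.67 -0.13] T [0.591 0.061 0.286] gap 0.151 t 16.9
```

Emit:
{"op": "arm_command", "data": {
  "targets": [
    {"grip": 1, "slide": [0, 0, 0], "yaw": 2},
    {"grip": 1, "slide": [0, 0, 0], "yaw": 2},
    {"grip": 1, "slide": [0, 0, 0], "yaw": 2}
  ]
}}

```text
clock: 17.27
ee_pos: [0.4685, -0.1288, 0.081]
orientation: [0.0, 0.972, -0.234, -0.0]
wrist_force: [0.8, 2.9, -1.1]
finger_gap: 0.151
```

```bash
python3 ft.py
```

```text
FT [-0.025  2.746 -0.546  0.772  0.033  0.342] sd 0.02
slide cm [ 0.02  0.03 -0.  ] yaw -27.0 | az now -27.03 tcp [ 0.4685 -0.1288  0.081 ] tilt [ 0. -0.] F [ 0.    2.32 -0.96] T [0.782 0.072 0.327] gap 0.153 t 17.475
```

Torque rose steadily to 0.34 N m (about 0.22 above the drag), so the ring is snug on its seat. Next I'll back off to unload the pins and lift.

Emit:
{"op": "arm_command", "data": {
  "targets": [
    {"grip": 1, "slide": [0, 0, 0], "yaw": -3},
    {"grip": 1, "slide": [0, 0, 0], "yaw": -6},
    {"grip": 1, "slide": [0, 0, 0], "yaw": -6}
  ]
}}

```text
clock: 17.85
ee_pos: [0.4685, -0.1289, 0.081]
orientation: [0.0, 0.983, -0.183, -0.0]
wrist_force: [0.0, 2.6, -1.0]
finger_gap: 0.153
```

```bash
python3 ft.py
```

```text
FT [-0.591  2.424 -0.423  0.576  0.125  0.088] sd 0.03
slide cm [ 0.01  0.02 -0.  ] yaw -21.1 | az now -21.08 tcp [ 0.4685 -0.1289  0.081 ] tilt [-0.0001 -0.0001] F [-0.86  1.71 -0.17] T [0.571 0.159 0.069] gap 0.15 t 18.05
```

Emit:
{"op": "arm_command", "data": {
  "targets": [
    {"grip": 1, "slide": [-0.02, -0.05, 0], "yaw": -2},
    {"grip": 1, "slide": [-0.02, -0.05, 0], "yaw": -2},
    {"grip": 1, "slide": [-0.02, -0.05, 0], "yaw": -2}
  ]
}}

```text
clock: 18.42
ee_pos: [0.4685, -0.1286, 0.081]
orientation: [0.0, 0.986, -0.165, 0.0]
wrist_force: [-1.0, -1.1, 0.1]
finger_gap: 0.152
```

```bash
python3 ft.py
```

```text
FT [-0.545 -1.154 -1.126 -0.12   0.166  0.032] sd 0.03
slide cm [0.01 0.06 0.  ] yaw -19.0 | az now -19.04 tcp [ 0.4686 -0.1286  0.081 ] tilt [ 0.0003 -0.0005] F [-0.48 -1.25 -0.79] T [-0.145  0.18   0.034] gap 0.15 t 18.625
```

Emit:
{"op": "arm_command", "data": {
  "targets": [
    {"grip": 1, "slide": [0, 0.02, -0.3], "yaw": 0},
    {"grip": 1, "slide": [0, 0.02, -0.6], "yaw": 0},
    {"grip": 1, "slide": [0, 0.02, -1.2], "yaw": 0},
    {"grip": 1, "slide": [0, 0.02, -4], "yaw": 0},
    {"grip": 1, "slide": [0, 0.02, -7], "yaw": 0}
  ]
}}

```text
clock: 19.25
ee_pos: [0.4683, -0.1284, 0.1519]
orientation: [-0.0, 0.986, -0.165, -0.0]
wrist_force: [0.2, -0.7, -0.6]
finger_gap: 0.151
```

Emit:
{"op": "arm_command", "data": {
  "targets": [
    {"grip": 1, "slide": [0, 0, 0], "yaw": 0},
    {"grip": 1, "slide": [0, 0, 0], "yaw": 0}
  ]
}}

```text
clock: 19.5
ee_pos: [0.468, -0.1283, 0.1505]
orientation: [-0.0, 0.986, -0.165, -0.0]
wrist_force: [-0.3, 1.0, -2.2]
finger_gap: 0.148
```

```bash
python3 plan.py .4576 .1536 .15 -13.2
```

```text
slide cm [-10.17 -26.31   0.06] yaw -5.8 | az now -19.03 tcp [ 0.468  -0.1283  0.1505] tilt [-0.0007  0.0002] F [-0.28  0.97 -2.2 ] T [0.078 0.044 0.008] gap 0.148 t 19.5
```

Emit:
{"op": "arm_command", "data": {
  "targets": [
    {"grip": 1, "slide": [-10.2, -26.3, 0], "yaw": -5.8},
    {"grip": 1, "slide": [-10.2, -26.3, 0], "yaw": -5.8},
    {"grip": 1, "slide": [-10.2, -26.3, 0], "yaw": -5.8},
    {"grip": 1, "slide": [-10.2, -26.3, 0], "yaw": -5.8},
    {"grip": 1, "slide": [-10.2, -26.3, 0], "yaw": -5.8}
  ]
}}

```text
clock: 20.12
ee_pos: [0.4564, 0.1561, 0.1497]
orientation: [0.0, 0.993, -0.114, -0.001]
wrist_force: [0.4, -1.2, -0.2]
finger_gap: 0.152
```

Emit:
{"op": "arm_command", "data": {
  "targets": [
    {"grip": 1, "slide": [0, 0, 0], "yaw": 0},
    {"grip": 1, "slide": [0, 0, 0], "yaw": 0},
    {"grip": 1, "slide": [0, 0, 0], "yaw": 0}
  ]
}}

```text
clock: 20.5
ee_pos: [0.4577, 0.1523, 0.1506]
orientation: [0.0, 0.993, -0.116, -0.0]
wrist_force: [0.5, 0.1, 0.5]
finger_gap: 0.15
```

```bash
python3 - <<'E'
from m import *
from plan import plan
plan([.4576,.1536,.07],-13.2)
im=avg("scene",4); np.save("s4.npy",im)
f=lambda a:a.clip(0,255).astype(np.uint8)
A=cv2.resize(f(im[175:285,190:270]),None,fx=5,fy=5,interpolation=cv2.INTER_CUBIC)
B=np.pad(f(up(im,310,190,45,50,8)),((0,150),(0,0),(0,0)))
cv2.imwrite("pics/a4.png",np.hstack([A,B]))
E
```

```text
slide cm [-0.03 -0.13  8.06] yaw -0.1 | az now -13.32 tcp [0.4577 0.1523 0.1506] tilt [-0.0009 -0.0004] F [0.51 0.12 0.51] T [ 0.054 -0.031 -0.024] gap 0.15 t 20.5
```

View pics/a4.png

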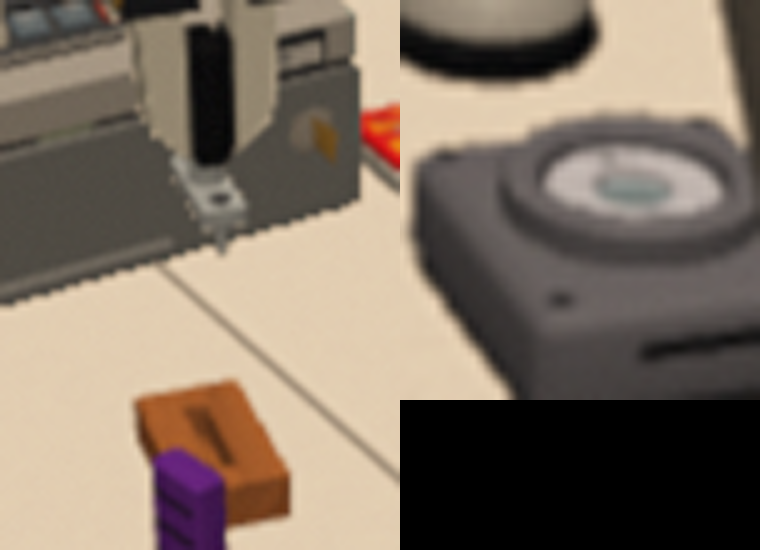

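The spanner hangs straight in the grip at crop (210,180), above the empty slot at (212,437), and the ring's hole has moved. Now lowering it in.

Emit:
{"op": "arm_command", "data": {
  "targets": [
    {"grip": 1, "slide": [-0.02, -0.13, 4], "yaw": 0},
    {"grip": 1, "slide": [-0.02, -0.13, 8], "yaw": 0},
    {"grip": 1, "slide": [-0.02, -0.13, 8], "yaw": 0},
    {"grip": 1, "slide": [-0.02, -0.13, 8], "yaw": 0},
    {"grip": 1, "slide": [-0.02, -0.13, 8], "yaw": 0}
  ]
}}

```text
clock: 21.32
ee_pos: [0.459, 0.1548, 0.0726]
orientation: [-0.0, 0.993, -0.115, 0.002]
wrist_force: [0.3, 1.1, -0.8]
finger_gap: 0.152
```

```bash
python3 plan.py .4576 .1536 .0458 -13.2
```

```text
slide cm [-0.12  0.16  2.68] yaw -0.0 | az now -13.23 tcp [0.459  0.1548 0.0726] tilt [0.0032 0.0005] F [ 0.34  1.09 -0.76] T [ 0.055 -0.006  0.088] gap 0.152 t 21.325
```

Emit:
{"op": "arm_command", "data": {
  "targets": [
    {"grip": 1, "slide": [0, 0, 0], "yaw": 0},
    {"grip": 1, "slide": [0, 0, 0], "yaw": 0},
    {"grip": 1, "slide": [0, 0, 0], "yaw": 0}
  ]
}}

```text
clock: 21.7
ee_pos: [0.4579, 0.1547, 0.0712]
orientation: [-0.0, 0.993, -0.115, 0.0]
wrist_force: [-0.2, 0.2, -1.5]
finger_gap: 0.151
```

```bash
python3 plan.py .4576 .1536 .0458 -13.2
```

```text
slide cm [-0.01  0.12  2.54] yaw -0.0 | az now -13.23 tcp [0.4579 0.1547 0.0712] tilt [ 0.0004 -0.    ] F [-0.23  0.2  -1.52] T [0.026 0.04  0.041] gap 0.151 t 21.7
```

Emit:
{"op": "arm_command", "data": {
  "targets": [
    {"grip": 1, "slide": [0, 0.12, 0.5], "yaw": 0},
    {"grip": 1, "slide": [-0.01, 0.12, 0.9], "yaw": 0},
    {"grip": 1, "slide": [-0.01, 0.12, 1.3], "yaw": 0},
    {"grip": 1, "slide": [-0.01, 0.12, 1.6], "yaw": 0},
    {"grip": 1, "slide": [-0.01, 0.12, 1.6], "yaw": 0}
  ]
}}

```text
clock: 22.32
ee_pos: [0.4574, 0.1536, 0.0547]
orientation: [0.0, 0.993, -0.115, -0.0]
wrist_force: [-0.6, 0.8, -1.7]
finger_gap: 0.146
```

```bash
python3 plan.py .4576 .1536 .0458 -13.2
```

```text
slide cm [ 0.02 -0.01  0.89] yaw -0.0 | az now -13.23 tcp [0.4574 0.1536 0.0547] tilt [-0.0005 -0.0001] F [-0.56  0.85 -1.69] T [0.162 0.023 0.007] gap 0.146 t 22.325
```

Tips are about 5 mm into the slot with no load. Lowering the rest of the way.

Emit:
{"op": "arm_command", "data": {
  "targets": [
    {"grip": 1, "slide": [0, 0, 0.3], "yaw": 0},
    {"grip": 1, "slide": [0, 0, 0.6], "yaw": 0},
    {"grip": 1, "slide": [0, 0, 0.8], "yaw": 0},
    {"grip": 1, "slide": [0, 0, 0.85], "yaw": 0},
    {"grip": 1, "slide": [0, 0, 0.85], "yaw": 0}
  ]
}}

```text
clock: 22.95
ee_pos: [0.4574, 0.1536, 0.0464]
orientation: [0.0, 0.993, -0.115, -0.0]
wrist_force: [0.8, 0.9, -1.3]
finger_gap: 0.148
```

```bash
python3 plan.py .4576 .1536 .0458 -13.2
```

```text
slide cm [ 0.02 -0.01  0.06] yaw -0.0 | az now -13.23 tcp [0.4574 0.1536 0.0464] tilt [-0.0001 -0.0001] F [ 0.85  0.95 -1.29] T [ 0.28  -0.047  0.068] gap 0.148 t 22.95
```

Emit:
{"op": "arm_command", "data": {
  "targets": [
    {"grip": 1, "slide": [0, 0, 0.06], "yaw": 0},
    {"grip": 1, "slide": [0, 0, 0.06], "yaw": 0},
    {"grip": -1, "slide": [0, 0, 0.06], "yaw": 0},
    {"grip": -1, "slide": [0, 0, 0.06], "yaw": 0},
    {"grip": -1, "slide": [0, 0, 0.06], "yaw": 0}
  ]
}}

```text
clock: 23.58
ee_pos: [0.4575, 0.1535, 0.0459]
orientation: [0.0, 0.993, -0.115, 0.0]
wrist_force: [0.3, 0.1, 0.2]
finger_gap: 0.429
```

Emit:
{"op": "arm_command", "data": {
  "targets": [
    {"grip": -1, "slide": [0, 0, 0], "yaw": 0},
    {"grip": -1, "slide": [0, 0, 0], "yaw": 0},
    {"grip": -1, "slide": [0, 0, 0], "yaw": 0},
    {"grip": -1, "slide": [0, 0, 0], "yaw": 0},
    {"grip": -1, "slide": [0, 0, 0], "yaw": 0}
  ]
}}

```text
clock: 24.2
ee_pos: [0.4575, 0.1535, 0.0459]
orientation: [0.0, 0.993, -0.115, 0.0]
wrist_force: [-0.6, -0.0, 0.9]
finger_gap: 0.968
```

Emit:
{"op": "arm_command", "data": {
  "targets": [
    {"grip": -1, "slide": [0, 0, -3], "yaw": 0},
    {"grip": -1, "slide": [0, 0, -8], "yaw": 0},
    {"grip": -1, "slide": [0, 0, -14], "yaw": 0},
    {"grip": -1, "slide": [0, 0, -18], "yaw": 0},
    {"grip": -1, "slide": [0, 0, -18], "yaw": 0}
  ]
}}

```text
clock: 24.82
ee_pos: [0.4591, 0.1539, 0.2291]
orientation: [-0.001, 0.993, -0.115, 0.003]
wrist_force: [0.6, -0.8, -0.2]
finger_gap: 1.002
```

Emit:
{"op": "arm_command", "data": {
  "targets": [
    {"grip": -1, "slide": [0, 30, 0], "yaw": 0},
    {"grip": -1, "slide": [0, 30, 0], "yaw": 0},
    {"grip": -1, "slide": [0, 30, 0], "yaw": 0},
    {"grip": -1, "slide": [0, 45, 0], "yaw": 0},
    {"grip": -1, "slide": [0, 45, 0], "yaw": 0}
  ]
}}

```text
clock: 25.45
ee_pos: [0.3847, -0.1521, 0.2248]
orientation: [-0.0, 0.993, -0.115, -0.001]
wrist_force: [1.0, -0.2, -0.7]
finger_gap: 1.0
```

```bash
python3 plan.py .13 -.5 .23 14
```

```text
slide cm [-16.83  39.69  -0.52] yaw -27.2 | az now -13.22 tcp [ 0.3847 -0.1521  0.2248] tilt [-0.0014  0.0009] F [ 0.97 -0.23 -0.72] T [ 0.045 -0.081  0.041] gap 1.0 t 25.45
```

Emit:
{"op": "arm_command", "data": {
  "targets": [
    {"grip": -1, "slide": [-5, 20, 0], "yaw": -10},
    {"grip": -1, "slide": [-5, 20, 0], "yaw": -20},
    {"grip": -1, "slide": [-5, 20, 0], "yaw": -27},
    {"grip": -1, "slide": [-16, 39, 0], "yaw": -27},
    {"grip": -1, "slide": [-16, 39, 0], "yaw": -27}
  ]
}}

```text
clock: 26.08
ee_pos: [0.2306, -0.3883, 0.2246]
orientation: [-0.001, 0.993, 0.12, -0.0]
wrist_force: [1.6, -0.7, 0.6]
finger_gap: 1.0
```

Emit:
{"op": "arm_command", "data": {
  "targets": [
    {"grip": -1, "slide": [-4, 12, 0], "yaw": 0},
    {"grip": -1, "slide": [-4, 12, 0], "yaw": 0},
    {"grip": -1, "slide": [-4, 12, 0], "yaw": 0}
  ]
}}

```text
clock: 26.45
ee_pos: [0.2205, -0.5164, 0.2227]
orientation: [-0.002, 0.993, 0.118, -0.0]
wrist_force: [0.7, 1.1, -0.8]
finger_gap: 1.005
```

```bash
python3 - <<'E'
from m import *
a=avg("top",5); np.save("top2.npy",a); s=avg("scene",3)
ring(a); holder(a)
f=lambda a:a.clip(0,255).astype(np.uint8)
A=f(up(a,310,187,60,60,6)); B=f(up(a,205,195,50,60,6)); C=cv2.resize(f(s[210:300,205:270]),(260,360),interpolation=cv2.INTER_CUBIC)
cv2.imwrite("pics/end.png",cv2.resize(np.hstack([A,B,C]),(800,312)))
d=np.abs(a-np.load("top.npy")).sum(2); print([(n,d[y-15:y+15,x-20:x+20].mean().round(1)) for n,x,y in (("tin",320,150),("bell",370,150),("marker",405,260),("stand",160,240),("purple",200,262),("big",266,254))], r.read_state()["clock"])
E
```

```text
box centre [ 0.46716281 -0.12761018  0.04      ] sides [0.1163074  0.10349756 0.11567389] dir [np.float64(-17.137351411796317), np.float64(-107.07248556862841)]
ring [ 0.46905906 -0.1290036   0.046     ] diam mm [50.73646163 51.93555882]
hole line deg [np.int64(156), np.int64(159), np.int64(162), np.int64(165), np.int64(168), np.int64(171)]
hole [-18.17930754   5.25362634] 163.8812690915163 18.92320830090394
hole [18.33254229 -5.42658314] -16.489186533362776 19.118836556197174
holder [0.45746876 0.15418894 0.02      ] sides [0.07999396 0.04961956 0.07980025] dir [np.float64(-12.190337492825586), np.float64(-103.81511621116513)]
handle px [[225.55926704 219.92193794]] ((58.05918502807617, 92.12133026123047), 14.826478958129883) top z.09 [[0.4556816  0.14932766 0.09      ]] z.065 [[0.45907964 0.15296902 0.065     ]]
crossbar ((58.71002197265625, 157.88096618652344), 13.924773216247559) [[0.45819758 0.1527878  0.03      ]]
[('tin', np.float64(7.9)), ('bell', np.float64(8.2)), ('marker', np.float64(9.2)), ('stand', np.float64(9.6)), ('purple', np.float64(9.3)), ('big', np.float64(8.8))] 26.85
```

View pics/end.png

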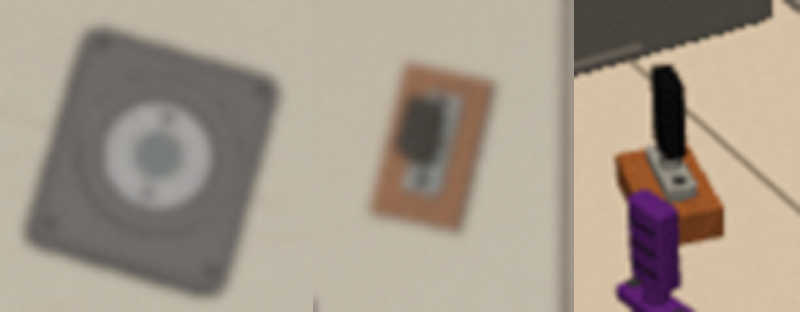

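The end view shows the spanner upright in the slot. The crossbar is 1.6 mm from the holder centre, and the ring's hole line has gone from 21° to −16°. The bystander patches haven't changed. The unloading torques also fit a ring resting at or past its seat: they stayed positive and returned to about 0, so the ring was not dragged back.

```bash
python3 -c "
from bench import r
r.sign_off(); print(r.read_state()['clock'])"
```

```text
the job is handed in; nothing more can be done
the job is handed in; nothing more can be done
```

I tightened the ring onto its seat with the spanner, put the spanner back in its holder, and handed the job in at about 27 s. The sign-off gave no verdict.

- **Pins and turning:** The pins went about 4.8 mm into the ring's holes with no noticeable pressing force. The ring turned about 37° clockwise against a steady 0.10–0.14 N m. The torque then rose to 0.34 N m, so I stopped, backed off until it was near zero, and lifted out.
- **Spanner:** It stands upright in the slot, with its crossbar about 1.6 mm from the holder's centre and its release height matching the original grasp. The robot touches nothing.
- **Bystanders:** The picture patches I compared around the tin, bell, marker and price stand were unchanged.
- **Less certain:** I couldn't see the pins in the holes, because the arm blocked both cameras. That part rests on the forces, the depth and the changed hole positions. I also infer that the ring is seated from the torque rise and the way it unloaded, because no picture can measure it against its stop.

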